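Clamp the bonded plate in the hand press and keep it clamped

ROBOT

A 6-joint arm with a two-finger parallel gripper is mounted at the origin on a cart in front of the work surface, level with it; the furniture and walls round the work are solid. World frame = base frame: x ahead of the robot, y to its left, z up, the work surface at z = 0. Lengths are in m, angles in rad, forces in N, time in s.
With the tool pointing down it reaches from about 0.35 to 0.975 m from the base axis. Payload 17.4 kg.
Tool frame: the origin (TCP) lies on the centre line of the jaws, within the pads' length; the fingertips stand 19 mm ahead of it and the grasp point (between the pads) is the TCP (tip_reach is the distance from the TCP to the fingertips, in m); z points along the fingers, y is the line along which they close (so a half turn about z gives the same grasp; the last joint's range is limited). The gripper opens to 85 mm and grips with 20 to 120 N. Pads are 22 mm wide; open, the fingers measure 114 mm over their backs; the gripper's body (76 mm by 85 mm) begins 54 mm behind the grasp point. The pads swing forward as they close: fully open they stand 13 mm farther back than shut.
Start: joints at [1.11, 0.116, 1.442, -0, 1.584, -0.038], TCP at [0.277, 0.616, 0.25] pointing down, gripper open.
Joint ranges: [-2.83, 2.83], [-0.83, 2.19], [0.07, 2.5], [-1.14, 4.28], [0.01, 3], [-2.97, 2.97]. Speed limits (rad/s): [1.89, 1.89, 2.22, 3.14, 3.14, 3.14].

INTERFACE

Orientations are given as a rotation vector (axis times angle).
In Python, from rig import * gives the robot as it stands. The module is installed in compiled form; this text tells all that it offers. Calls block until the motion is done:
- move_to(position, orientation): joint-space move of the TCP to a pose.
- move_linear(position, speed=0.15, attitude=None, contact_N=None): straight line of the TCP; attitude=None keeps the orientation; speed is the mean speed in m/s. With contact_N (N) it stops when the force on the tool has changed by that much, and returns True; else False.
- movej(angles): joint-space move.
- command_gripper(opening, force=None): opening from 0.0 (shut) to 1.0 (fully open); force is the grip in N (None keeps the last); returns when the fingers have stopped.
- sleep(seconds).
- solve_ik(position, orientation): joint angles nearest the present ones, or None.
- read_camera(name): name is "scene" or "top" or "wrist"; returns a dict with "color" (420x560x3 uint8, blue, green, red), "vfov" (degrees; the focal length in pixels is half the picture's height over the tangent of half this angle, whatever the lens; pixels are square), "cx", "cy" (the principal point, pixels), "pose" (4x4, takes a point from camera to world coordinates). Camera axes: x right, y down, z forward; pixel columns grow to the right and rows downward; lengths in m; the calibration is good to about 2 mm. A picture is of the moment at which its call begins. There is no depth.
A pose or a line that the arm cannot do raises Unreachable and nothing moves.
- job_done(): hands the job in; it is judged then, once.
Trained networks look in the newest picture that a camera, given by its name, has taken for a name from the list of things; names that differ only in an ending like _2 or _b are one class to them, and where a whole thing is asked for, a point or a joint stands for the part that bears it (a point fixed in the world has none). Each returns a list of dicts, best first, with "conf" (0 to 1); they miss things now and then, are a little off and sometimes report something else, mostly with a low value. They report only what shows in the picture. A call takes as long as a camera call. They do not tell look-alikes from the thing itself.
- silhouettes(label, camera): "region" (420x560 bool, what is visible of it) and "extent" ([left, top, width, height] in pixels, round what is visible of it).
Readings, each from a call of its own:
- current_clock(): time.
- current_joints(): joint angles.
- current_joint_velocities(): joint speeds.
- current_tau(): joint torques, N m.
- current_eef_pos(): TCP position.
- current_ee_rot(): TCP orientation.
- current_force(): force on the tool from outside, world axes, zero at the start.
- current_torque(): the same for the moment, N m.
- current_grip_width(): opening from 0.0 (shut) to 1.0 (fully open).
- current_grip_force(): force on a finger pad.
Only numpy, scipy, OpenCV 4.12 (cv2) and the standard library are available. Lean on these libraries where they do the work, as an engineer would, in place of code of your own. Each camera call takes 0.05 s, during which the arm holds its last target. There are 200 camera calls.

TASK

Someone has stood a small parts can on the freshly bonded plate in the hand press. Lift the can off by its handle and stand it upright on the desk beside the press; then flip the safety catch fully up out of the lever's way, and pull the lever towards the front of the press all the way to its stop so that the press foot clamps the plate. The lever springs back, so finish while still holding it there: do not let go at the end, and leave the other things on the desk where they are.

Things in the scene. Friction and masses are not known exactly. Their poses are not given: they have to be found in the camera images.
- press: Grey steel hand press, fixed, 240 x 180 mm, 270 mm tall. Origin on the desk under its middle; x to its back, y to its left, z up; 'PF' = mm in this frame. Base 12 mm thick: x -115..125, y -90..90 (only y -25..90 in front of x -5). Two upright cheeks at y -12..2 and 58..72, x 35..120, tops z 122; catch rail x -1..99, y -48..-8, top z 141
- press_bed (a point): Middle of the top of the raised bed block, PF (-70, 30, 50); axes as the press. The block is 96 (x) by 72 (y) mm, its top 50 mm above the desk, with a 6 mm rim round the plate
- can_handle (a point): Middle of the can's rigid black handle bar: level, 14 mm thick, 44 mm long, along the can's x axis (within 0.5 rad of the press's x), 110 mm above the can's underside, 40 mm above its rim; 6 mm wire legs carry it 34 mm either side. Open steel can 63 mm across, 70 mm tall, about 0.22 kg
- can_foot (a point): Centre of the can's underside; z is the can's up axis. At the start it stands on the plate, 60 mm above the desk
- plate: Bonded plate (aluminium on dark steel) 75 x 50 x 10 mm lying loose within the bed's rim, long side along the press's x; origin in the centre of its underside
- press_catch (a joint): Safety catch angle, rad: 0 = its steel flap (PF x 7..81, 40 mm wide) lying level to the right, across the front of the lever (blocks it); grows as its outer edge is lifted up to the left; upright at 1.57, stop at 1.8. The lever is free from about 1.2. It stays where it is put (friction 0.04 N m) and may start slightly lifted (up to 0.2)
- catch_handle (a point): Middle of the grip end of the catch's handle rod: round steel, 12 mm thick, level along the press's x, sticking out free in front of the flap over PF x -79..-10. It goes round the catch's hinge (along x at PF y -50, z 147) at radius 40 mm: PF (-53, -90, 147) at 0 rad, (-53, -50, 187) upright. It can turn within a grip that stays upright
- press_lever (a joint): Lever angle, rad: 0 = at rest leaning back, grows as it is pulled to the front (-x of the press), stop at 1.25. Spring return: about 4 N at the grip at the start, about 13 N at the stop (spring and foot)
- lever_grip (a point): Middle of the lever's round black grip bar, 20 mm thick, 76 mm long, level along the press's y, to the right of the lever arm (PF y -81..-157). It goes round the shaft (PF x 80, z 100, along y) at radius 170 mm: PF (138, -118, 260) at rest, (-53, -118, 206) at the stop. The round bar can turn within a grip that stays upright
- press_foot: Round sprung foot, 28 mm across, under the end of the pressing arm that turns with the lever, 150 mm from the shaft; its face is 56 mm from its origin along its own -z. Raised at the start (PF x -5..45, up to z 265, clear behind the can); at the lever's stop it squeezes the plate, which it touches in the last 0.11 rad
- solder_spool: Bystander: blue and white solder spool 56 mm across, 40 mm tall; origin under its centre
- tape_measure: Bystander: red tape measure 64 x 80 x 38 mm; origin under its centre
- screw_tin: Bystander: light grey open tin 50 x 72 x 22 mm; origin under its centre
Things that resemble listed ones, but are neither listed nor needed, are in the scene too. What is shaped like the part that bears can_handle but blue or red is not meant.

How it is judged:
On the way, in this order (a step that is already met when the one before it is completed fails the run):
1. the can stands upright on the desk beside the press, let go (height (world z) of can_foot below 0.006 m and angle between can_foot's own z axis and vertical below 0.12 rad and horizontal distance between can_foot and press_bed between 0.085 and 0.4 m and linear speed of can below 0.02 m/s and contact force between the fingers and can below 0.2 N), for 0.2 s.
2. the safety catch is flipped up out of the lever's way (value of joint press_catch above 1.2 rad), for 0.2 s.
At the end, for the whole second after the job is handed in: Fingers hold the lever (over 1.5 N) at its stop (over 1.19 rad); the foot presses the plate with over 1.5 N, within 15 mm of its middle; the catch is up (over 1.2 rad); the can stands on the desk, upright within 0.12 rad, 85 to 400 mm from the middle of the bed (value of joint press_lever above 1.19 rad and contact force between the fingers and press_lever above 1.5 N and contact force between press_foot and plate above 1.5 N and horizontal distance between press_foot and plate below 0.015 m and value of joint press_catch above 1.2 rad and height (world z) of can_foot below 0.006 m and angle between can_foot's own z axis and vertical below 0.12 rad and horizontal distance between can_foot and press_bed between 0.085 and 0.4 m); the arm keeps its last pose, push and grip.
It fails at once if the solder spool is moved by more than 30 mm (distance of solder_spool from where it was at the start of the episode above 0.03 m).
It fails at once if the tape measure is moved by more than 30 mm (distance of tape_measure from where it was at the start of the episode above 0.03 m).
It fails at once if the screw tin is moved by more than 30 mm (distance of screw_tin from where it was at the start of the episode above 0.03 m).
It fails at once if the can is tipped over (angle between can_foot's own z axis and vertical above 0.7 rad).
It also fails if it takes over 64 s, if anything falls off the work surface, if the arm or the gripper's body presses on something with over 40 N, if the wrist force passes 120 N, or if a joint passes its speed limit or range.

## Working session

There is one attempt and no reset: what is moved stays moved. The work goes in short steps, each a Python script; the robot and the scene stay as the last script left them, time stands still between calls to the robot, and variables do not carry over. Pictures are saved under pics/ and viewed, at most 10 in all, crops included, and the job is handed in when it is done.

```bash
mkdir -p pics; cat > h.py <<'E'
from rig import *
import numpy as np, cv2
def K(c):
    f=c["color"].shape[0]/2/np.tan(np.radians(c["vfov"])/2); return f,c["cx"],c["cy"]
def proj(c,P):
    f,cx,cy=K(c); T=np.linalg.inv(c["pose"]); q=(T[:3,:3]@np.atleast_2d(P).T).T+T[:3,3]
    return np.c_[cx+f*q[:,0]/q[:,2],cy+f*q[:,1]/q[:,2]]
def ray(c,u,v,z):
    f,cx,cy=K(c); d=c["pose"][:3,:3]@np.array([(u-cx)/f,(v-cy)/f,1]); o=c["pose"][:3,3]
    return o+d*(z-o[2])/d[2]
E
python3 - <<'E'
from h import *
print(current_clock())
a=[]
for n in("scene","top"):
    c=read_camera(n); cv2.imwrite(f"pics/{n}0.png",c["color"])
    print(n,c["vfov"],c["pose"].round(3).tolist())
    for l in["press","can_handle","plate","press_catch","press_lever","press_foot","solder_spool","tape_measure","screw_tin"]:
        print(l,[(round(d["conf"],2),d["extent"],int(d["region"].sum())) for d in silhouettes(l,n)[:4]])
E
```

```text
0.0
scene 45.78422475967081 [[0.84, -0.354, 0.41, -0.075], [-0.542, -0.541, 0.643, -0.764], [-0.006, -0.763, -0.647, 1.097], [0.0, 0.0, 0.0, 1.0]]
press [(0.64, [253.9, 185.0, 128.8, 95.2], 4494), (0.33, [186.7, 186.8, 17.1, 15.1], 236)]
can_handle [(0.84, [201.1, 204.0, 20.9, 35.9], 595), (0.84, [232.3, 187.2, 17.3, 34.0], 497), (0.8, [256.3, 196.6, 20.7, 30.5], 403), (0.75, [263.1, 221.1, 20.9, 37.1], 736)]
plate []
press_catch [(0.97, [297.5, 223.6, 46.9, 30.6], 508)]
press_lever [(0.6, [287.9, 180.8, 93.9, 62.5], 1118)]
press_foot [(0.41, [285.2, 189.7, 15.2, 13.2], 109), (0.28, [249.5, 169.9, 21.9, 22.1], 302)]
solder_spool [(0.59, [345.1, 306.7, 19.5, 25.6], 512), (0.42, [253.7, 182.2, 127.4, 97.4], 4588)]
tape_measure [(0.63, [248.0, 168.7, 22.7, 22.3], 325)]
screw_tin [(0.73, [186.7, 191.2, 16.8, 14.4], 233), (0.21, [263.9, 245.2, 25.7, 21.3], 100)]
top 55.01629660091101 [[-0.024, -0.99, 0.142, 0.38], [-1.0, 0.025, 0.002, 0.167], [-0.006, -0.142, -0.99, 1.319], [0.0, 0.0, 0.0, 1.0]]
press [(0.67, [270.7, 146.2, 87.1, 113.6], 3780)]
can_handle [(0.91, [214.8, 265.0, 23.3, 18.7], 324), (0.91, [207.4, 221.1, 23.7, 24.2], 362), (0.71, [239.6, 209.5, 20.6, 21.5], 354), (0.7, [287.8, 227.8, 17.2, 24.1], 365)]
plate [(0.38, [288.5, 227.6, 17.4, 21.7], 17), (0.24, [271.5, 145.9, 86.3, 75.2], 810)]
press_catch [(0.9, [317.9, 182.3, 19.3, 51.6], 515)]
press_lever [(0.65, [267.5, 145.9, 90.1, 73.4], 744), (0.49, [287.5, 187.1, 15.9, 33.2], 169)]
press_foot [(0.58, [288.9, 187.8, 11.3, 30.5], 91)]
solder_spool [(0.73, [376.7, 206.7, 17.4, 23.6], 286)]
tape_measure [(0.86, [170.6, 183.7, 29.7, 19.1], 439), (0.37, [270.9, 144.9, 88.0, 112.6], 3517)]
screw_tin [(0.93, [153.1, 254.8, 26.2, 16.8], 362)]
```

```bash
python3 - <<'E'
import cv2
a=cv2.imread("pics/scene0.png")[150:345,170:400]; b=cv2.imread("pics/top0.png")[130:300,140:400]
cv2.imwrite("pics/s1.png",cv2.resize(a,None,fx=3,fy=3,interpolation=2)[:600]); cv2.imwrite("pics/t1.png",cv2.resize(b,None,fx=3,fy=3,interpolation=2))
E
```

```text
(no output)
```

View pics/s1.png

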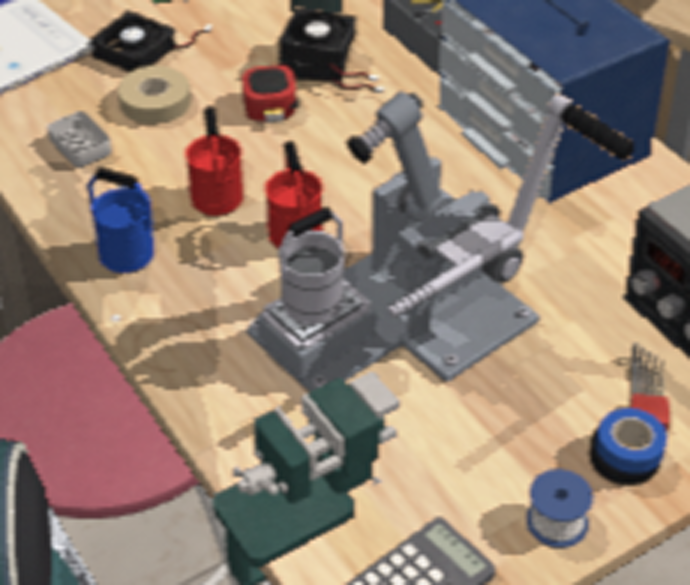

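View pics/t1.png

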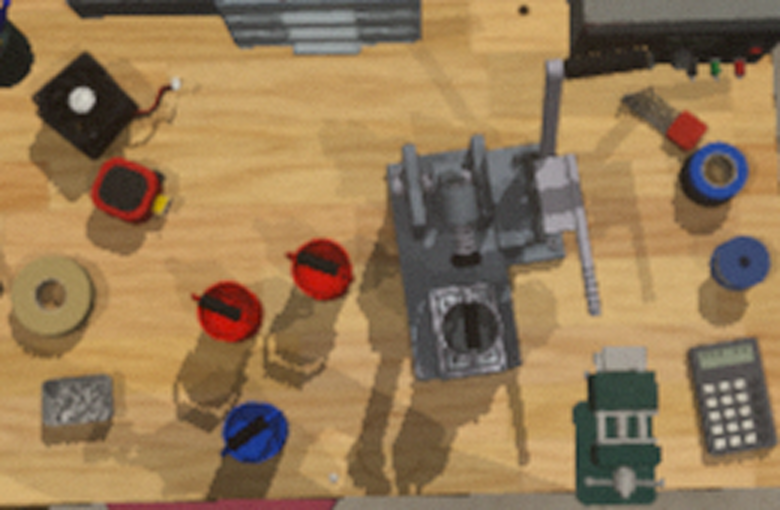

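The grey can on the bed is at top px (297,238) and scene px (273,240). Its look-alikes are the two red cans, top (247,220) and (216,234), and the blue can, top (225,274). The description picks the grey one with the black handle, on the plate. Next I'll fit the press pose and get a close wrist view.

```bash
cat >> h.py <<'E'
from scipy.optimize import least_squares
from scipy.spatial.transform import Rotation as R
def PW(p,P):
    P=np.atleast_2d(P)/1000.; c,s=np.cos(p[2]),np.sin(p[2])
    return np.c_[p[0]+c*P[:,0]-s*P[:,1],p[1]+s*P[:,0]+c*P[:,1],P[:,2]]
def fit(obs,p0=(.45,.1,0)):
    f=lambda p:np.concatenate([(proj(c,PW(p,P))-uv).ravel() for c,P,uv in obs])
    r=least_squares(f,p0,loss="soft_l1"); return r.x,r.fun.reshape(-1,2).round(1)
def down(yaw): # tool down, tool y axis at angle yaw+90deg  (tool x along yaw)
    return (R.from_euler("z",yaw)*R.from_euler("x",np.pi)).as_rotvec()
E
python3 - <<'E'
from h import *
s=read_camera("scene");t=read_camera("top")
o=lambda ox,oy,l:np.array(l)/3+[ox,oy]
tp=[[-115,90,12],[-115,-25,12],[-5,-90,12],[125,90,12]]; tu=o(140,130,[[415,380],[520,368],[565,258],[388,165]])
sp=[[-5,-90,12],[125,-90,12],[-115,-25,12],[-115,90,12]]; su=o(170,150,[[450,378],[538,318],[318,385],[250,328]])
p,r=fit([(t,tp,tu),(s,sp,su)]);print(p,r.tolist())
print("tip rot",current_ee_rot(),R.from_rotvec(current_ee_rot()).as_matrix().round(2).tolist())
w=read_camera("wrist");Tt=np.eye(4);Tt[:3,:3]=R.from_rotvec(current_ee_rot()).as_matrix();Tt[:3,3]=current_eef_pos()
print("cam in tool",(np.linalg.inv(Tt)@w["pose"]).round(3).tolist(),w["vfov"])
# can top: handle bar height .17, centre of dark bar in top/scene
print(ray(t,140+475/3,130+325/3,.17),ray(s,170+311/3,150+222/3,.17),PW(p,[-70,30,50]))
for y in(0,np.pi/2,-np.pi/2,np.pi):
    q=solve_ik(PW(p,[-70,30,0])[0]+[0,0,.24],down(p[2]+y)); print(y,None if q is None else np.round(q,2))
E
```

```text
[0.52691373 0.09099645 0.10523887] [[0.6, -0.1], [1.1, -0.7], [1.0, -0.3], [0.2, -1.1], [-2.2, -0.9], [0.5, -1.3], [-1.9, 1.8], [-2.7, -1.7]]
tip rot [6.59194016e-01 3.07160726e+00 3.86832482e-05] [[-0.91, 0.41, 0.0], [0.41, 0.91, 0.0], [-0.0, 0.0, -1.0]]
cam in tool [[0.001, -0.962, -0.274, 0.068], [1.0, 0.001, -0.0, -0.0], [0.0, -0.274, 0.962, -0.123], [0.0, 0.0, 0.0, 1.0]] 62.28823318553026
[0.45054647 0.11196098 0.17      ] [0.45127087 0.10911609 0.17      ] [[0.45414966 0.11347734 0.05      ]]
0 [ 0.19 -0.34  1.88  0.    1.61  1.66]
1.5707963267948966 [ 0.19 -0.34  1.88 -0.    1.61  0.09]
-1.5707963267948966 None
3.141592653589793 [ 0.19 -0.34  1.88  0.    1.61 -1.49]
```

```bash
python3 - <<'E'
from h import *
p=[.527,.091,.105]
P=PW(p,[-95,10,340])[0]
move_to(P,down(p[2]+np.pi))
c=read_camera("wrist"); cv2.imwrite("pics/w2.png",c["color"]); np.savez("w2.npz",**c)
for l in["can_handle","plate","press_catch","press_lever","press_foot","press"]:
    print(l,[(round(d["conf"],2),d["extent"]) for d in silhouettes(l,"wrist")[:3]])
im=cv2.resize(c["color"],None,fx=1.42,fy=1.42,interpolation=2)
cv2.imwrite("pics/w2b.png",im); print(current_clock())
E
```

```text
can_handle [(0.95, [438.6, 201.0, 93.9, 64.6]), (0.87, [260.5, 168.3, 63.7, 80.1]), (0.67, [445.6, 103.0, 101.6, 54.3])]
plate [(0.64, [265.9, 162.0, 39.9, 16.0])]
press_catch [(0.86, [158.6, 208.9, 64.1, 146.6])]
press_lever [(0.83, [184.9, 303.9, 148.8, 80.2])]
press_foot [(0.72, [279.0, 304.7, 36.1, 61.0]), (0.51, [159.8, 152.7, 176.9, 232.9])]
press [(0.93, [157.3, 149.1, 175.4, 231.0])]
3.5
```

View pics/w2b.png

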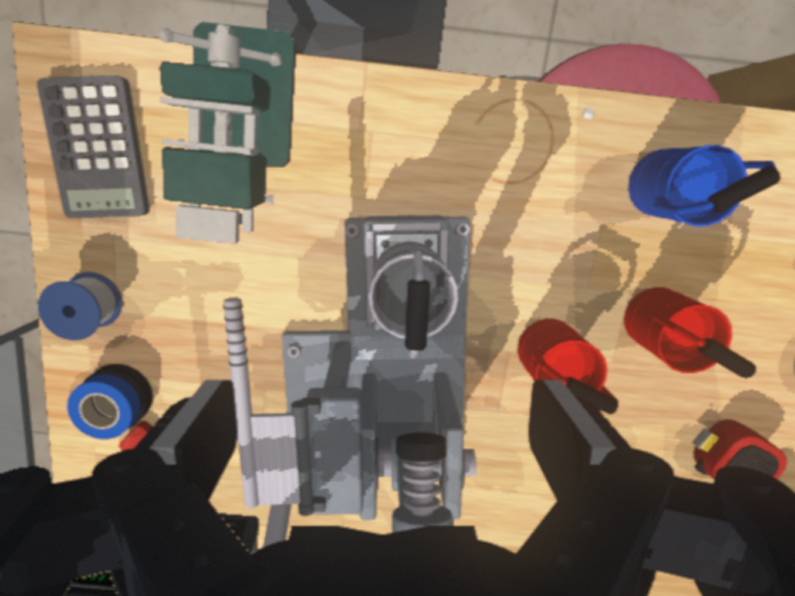

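The wrist view agrees with the earlier choice: the grey can's black bar runs from (421,282) to (415,347) in the enlarged picture. The base corners are at (348,218), (468,218) and (285,333), and the catch rod tip is at (232,302).

```bash
python3 - <<'E'
from h import *
s=read_camera("scene");t=read_camera("top");c={k:v for k,v in np.load("w2.npz").items()}
o=lambda ox,oy,l:np.array(l)/3+[ox,oy]
tp=[[-115,90,12],[-115,-25,12],[-5,-90,12],[125,90,12]]; tu=o(140,130,[[415,380],[520,368],[565,258],[388,165]])
sp=[[-5,-90,12],[125,-90,12],[-115,-25,12],[-115,90,12]]; su=o(170,150,[[450,378],[538,318],[318,385],[250,328]])
wp=[[-115,-25,12],[-115,90,12],[-5,-90,12]]; wu=np.array([[348,218],[469,218],[285,333]])/1.42
p,r=fit([(t,tp,tu),(c,wp,wu),(c,wp,wu)]);print(p,r.tolist())
print("rail",(proj(c,PW(p,[[-1,-48,141],[-1,-8,141]]))*1.42).round())
for a in(0,.1,.2):
    print(a,(proj(c,PW(p,[[x,-50-40*np.cos(a),147+40*np.sin(a)] for x in(-79,-10)]))*1.42).round().tolist())
h=np.array([ray(c,u/1.42,v/1.42,.17) for u,v in((421,282),(418,314),(415,347))])
print(h.round(4).tolist(),np.linalg.norm(h[2]-h[0]))
d=[d for d in silhouettes("can_handle","top")]
x=(h-[p[0],p[1],0])@np.array([[np.cos(p[2]),-np.sin(p[2])],[np.sin(p[2]),np.cos(p[2])],[0,0]])
print("PF handle",x*1000, "yaw",np.arctan2(*(h[2]-h[0])[[1,0]]))
np.save("p.npy",p)
E
```

```text
[0.52871473 0.09504526 0.1135768 ] [[-0.3, -0.4], [0.1, -1.4], [-0.3, -1.0], [-1.3, -1.3], [-0.5, 0.1], [3.6, -0.6], [-1.2, -0.0], [-0.5, 0.1], [3.6, -0.6], [-1.2, -0.0]]
rail [[307. 398.]
 [363. 398.]]
0 [[237.0, 296.0], [246.0, 391.0]]
0.1 [[236.0, 298.0], [245.0, 394.0]]
0.2 [[235.0, 300.0], [244.0, 396.0]]
[[0.4323, 0.1145, 0.17], [0.4528, 0.1153, 0.17], [0.4748, 0.1161, 0.17]] 0.04254497873313354
PF handle [[-93.57027305  30.27339187]
 [-73.08595871  28.6874682 ]
 [-51.14769183  27.04851696]] yaw 0.03770484159010162
```

```bash
python3 - <<'E'
from h import *
p=np.array([.5275,.0925,.110]);np.save("p.npy",p)
t=read_camera("top")
for n,u,v in(("blue",262,425),("red1",323,265),("red2",232,307)): print(n,ray(t,140+u/3,130+v/3,.07).round(3))
print("edge",ray(t,140+345/3,130+495/3,0).round(3),"left front corner",PW(p,[-115,90,0]).round(3))
q=down(np.pi+.04)
move_to([.453,.1153,.25],q)
print(move_linear([.453,.1153,.171],speed=.12,contact_N=8))
command_gripper(0,40)
print(current_grip_width(),current_grip_force(),current_eef_pos())
f0=current_force()
move_linear([.453,.1153,.22],speed=.08)
print(current_grip_width(),current_force()-f0,current_clock())
c=read_camera("wrist");cv2.imwrite("pics/w3.png",c["color"])
E
```

```text
blue [0.36  0.327 0.07 ]
red1 [0.523 0.263 0.07 ]
red2 [0.481 0.358 0.07 ]
edge [0.283 0.248 0.   ] left front corner [[0.403 0.169 0.   ]]
False
0.1466117327844341 38.78697752952576 [0.45303962 0.11531184 0.17119215]
0.14979098301173877 [ 1.62360517  0.01092739 -6.54415751] 6.4
```

View pics/w3.png

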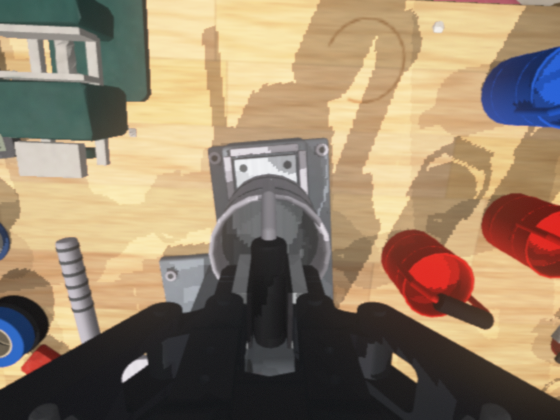

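The can hangs by its black bar between the fingers, clear of the plate (bar at px (268,270)). I'll place it at front-left.

```bash
python3 - <<'E'
from h import *
move_linear([.453,.1153,.28],speed=.15)
move_linear([.375,.225,.28],speed=.18)
move_linear([.375,.225,.135],speed=.15)
print(current_force())
print(move_linear([.375,.225,.106],speed=.03,contact_N=5),current_eef_pos(),current_force())
command_gripper(.5,40); sleep(.2)
move_linear([.375,.225,.19],speed=.1); print(current_clock())
P=PW(np.load("p.npy"),[-75,-60,330])[0]
move_linear([.375,.225,.33],speed=.2); command_gripper(.5)
move_linear(P,speed=.25)
c=read_camera("wrist");cv2.imwrite("pics/w4.png",c["color"]);np.savez("w4.npz",**c);print(current_clock())
print([(d["conf"],d["extent"]) for d in silhouettes("press_catch","wrist")])
E
```

```text
[ 0.5696324  -0.38687988 -2.24102954]
True [0.37494931 0.22501474 0.1111851 ] [-1.52639326 -0.6100306   6.72612788]
11.3083
13.4417
[(0.91, [229.8, 193.9, 66.0, 155.5])]
```

View pics/w4.png

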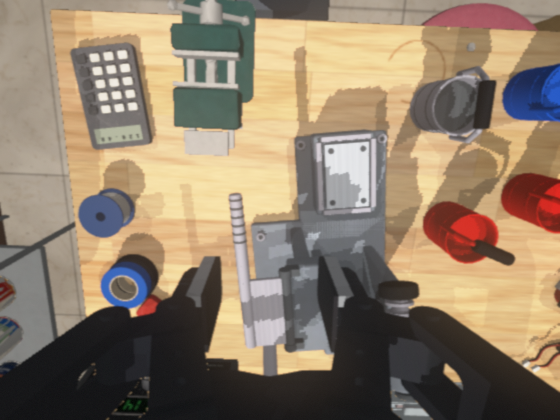

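The can stands upright on the desk at px (455,105), and the plate lies bare in the bed at (347,175). The catch rod tip is at (236,197). Next I'll refine the press pose and the rod position, and check the height of the instrument behind the lever.

```bash
python3 - <<'E'
from h import *
c={k:v for k,v in np.load("w4.npz").items()}; s=read_camera("scene"); t=read_camera("top")
w2={k:v for k,v in np.load("w2.npz").items()}
wp=[[-115,-25,12],[-115,90,12],[-5,-90,12],[-79,-89.8,151]]
wu=np.array([[298,133],[386,131],[254,222],[236,196.5]])
p,r=fit([(c,wp,wu)]);print(p,r.tolist())
p0=np.load("p.npy");print("pred p0",proj(c,PW(p0,wp)).round(1).tolist())
for v,u in((197,236),(240,240.5)): 
    print("rod",ray(c,u,v,.151).round(4), ((R.from_euler("z",-p0[2]).as_matrix()@(ray(c,u,v,.151)-[p0[0],p0[1],0]))*1000).round(1))
b=ray(s,379,245,0);print("instr bottom",b)
for z in(.05,.08,.1,.12):print(z,proj(s,b+[0,0,z]).round())
print("instr top front edge in top @z=.1",ray(t,140+575/3,130+75/3,.1),ray(t,140+770/3,130+72/3,.1))
print("grip rest",PW(p0,[138,-118,260]),proj(s,PW(p0,[138,-118,260])),proj(t,PW(p0,[138,-118,260])))
for l in("scene","top"):
  print([(d["conf"],d["extent"]) for d in silhouettes("press_lever",l)[:1]])
E
python3 - <<'E'
import cv2
a=cv2.imread("pics/scene0.png")[150:280,290:490]; cv2.imwrite("pics/s5.png",cv2.resize(a,None,fx=4,fy=4,interpolation=2))
E
```

```text
[0.53015268 0.09433174 0.12104873] [[-2.4, 4.7], [2.4, -0.9], [-2.1, 3.4], [0.8, -1.3]]
pred p0 [[295.3, 135.1], [388.2, 128.6], [250.5, 222.7], [235.6, 191.0]]
rod [ 0.4643 -0.005   0.151 ] [-73.5 -90.  151. ]
rod [ 5.05e-01 -2.00e-04  1.51e-01] [-32.5 -89.7 151. ]
instr bottom [0.77145241 0.00657245 0.        ]
0.05 [[381. 233.]]
0.08 [[382. 226.]]
0.1 [[383. 221.]]
0.12 [[384. 216.]]
instr top front edge in top @z=.1 [ 0.71081001 -0.00310597  0.1       ] [ 0.70880995 -0.20488574  0.1       ]
grip rest [[ 0.67761978 -0.00963741  0.26      ]] [[367.99097077 193.05801749]] [[342.19421096 151.06965059]]
[(0.76, [288.1, 183.1, 93.0, 60.8])]
[(0.68, [268.3, 145.7, 86.4, 72.9])]
```

View pics/s5.png

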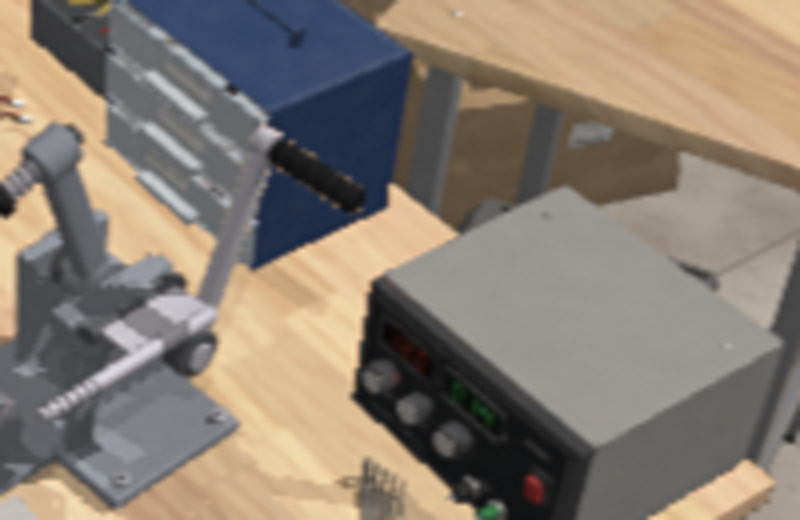

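The lever grip bar is at scene px (369,193), where p0 predicts (368,193). The instrument behind it is about 0.1 m tall, so it is clear. Next is flipping the catch.

```bash
python3 - <<'E'
from h import *
p=np.array([.5275,.0925,.112]);np.save("p.npy",p)
q=down(p[2]+np.pi)
g=lambda y,z:PW(p,[-55,y,z])[0]
move_to(g(-90,230),q); command_gripper(.5,25)
print(move_linear(g(-90,151),speed=.12,contact_N=8))
command_gripper(0,25); print(current_grip_width(),current_force().round(1))
for a in np.arange(.2,1.71,.15):
    move_linear(g(-50-40*np.cos(a),147+40*np.sin(a)),speed=.1)
    print(round(a,2),current_force().round(1),round(current_grip_width(),3))
command_gripper(.5); 
move_linear(g(-46,290),speed=.2)
P=PW(p,[-100,-60,330])[0]; move_linear(P,speed=.2)
c=read_camera("wrist");cv2.imwrite("pics/w6.png",c["color"]);print(current_clock())
E
```

```text
False
0.1308837103613938 [0.9 0.2 2.2]
0.2 [ 1.5 -4.8  0.8] 0.132
0.35 [ 1.  -9.8  1. ] 0.128
0.5 [ -0.8 -15.3   3.9] 0.127
0.65 [ -4.2 -19.9   8.9] 0.13
0.8 [ -9.6 -25.1  15.7] 0.132
0.95 [-13.8 -28.6  24.1] 0.13
1.1 [-11.5 -21.5  26.4] 0.126
1.25 [ -9.8 -10.   24.7] 0.128
1.4 [-7.2 -6.  21.1] 0.125
1.55 [-5.  -1.5 15.1] 0.126
1.7 [-2.   1.   8.7] 0.125
19.9333
```

View pics/w6.png

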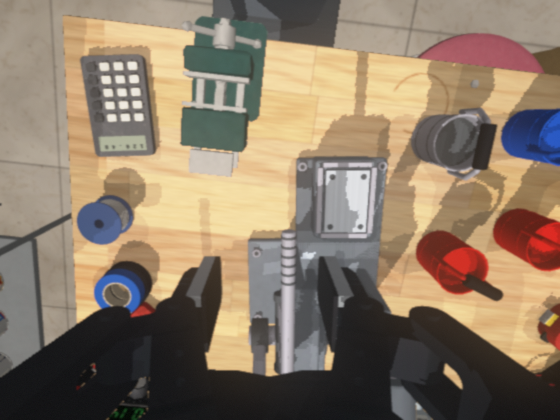

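The rod is now above the hinge (tip at px (289,235)), so the catch is up. The can still stands at (450,140) and the plate lies in the bed at (345,200). Next is the lever.

```bash
python3 - <<'E'
from h import *
p=np.load("p.npy");q=down(p[2]+np.pi/2)
c=read_camera("wrist"); x=ray(c,289,235,.187)-[p[0],p[1],0]; print("rod PF",(R.from_euler("z",-p[2]).as_matrix()@x*1000).round(1))
L=lambda a,dz=0:PW(p,[80+170*np.cos(1.223+a),-118,100+170*np.sin(1.223+a)+dz])[0]
A=np.r_[np.arange(.1,1.11,.1),1.2,1.25]
js=[solve_ik(L(0,75),q)]+[solve_ik(L(a),q) for a in np.r_[0,A]]
print([None if j is None else np.round(j,2).tolist() for j in js[::4]])
if all(j is not None for j in js):
    move_to(L(0,75),q); command_gripper(.6,50)
    print(move_linear(L(0),speed=.12,contact_N=8), current_force().round(1))
    command_gripper(0,50); print(current_grip_width(),current_force().round(1))
    for a in A:
        move_linear(L(a),speed=.12)
        f=current_force(); print(round(a,2),f.round(1),round(current_grip_width(),3))
        if np.linalg.norm(f)>60: break
    c=read_camera("top");cv2.imwrite("pics/t7.png",c["color"])
    s=read_camera("scene")
    cv2.imwrite("pics/s7.png",cv2.resize(s["color"][140:290,190:390],None,fx=4,fy=4,interpolation=2))
    print(current_clock())
E
```

```text
rod PF [-73.4 -44.7 187. ]
[[-0.05, 0.11, 1.31, -0.0, 1.72, -0.16], [-0.06, 0.01, 1.52, -0.0, 1.61, -0.18], [-0.09, -0.13, 1.67, -0.0, 1.6, -0.2], [-0.11, -0.25, 1.83, 0.0, 1.56, -0.22]]
False [0.4 0.5 0.7]
0.21478233322624576 [ 5.5 -0.1  5.3]
0.1 [ 6.7 -1.1  3.1] 0.213
0.2 [ 6.2 -1.   7.2] 0.214
0.3 [ 7.9 -2.2  5.2] 0.214
0.4 [ 5.9 -2.8  6.8] 0.213
0.5 [ 4.7 -3.1  7.8] 0.215
0.6 [ 7.5 -4.1  5. ] 0.218
0.7 [ 7.2 -2.4  1.4] 0.211
0.8 [ 4.8 -2.2  8.3] 0.215
0.9 [ 5.7 -3.3  3.2] 0.217
1.0 [ 9.5 -2.1  2.9] 0.214
1.1 [ 9.9 -2.   2.9] 0.216
1.2 [14.3 -2.3 -0.6] 0.216
1.25 [17.5 -1.2  3.5] 0.217
26.6167
```

View pics/s7.png

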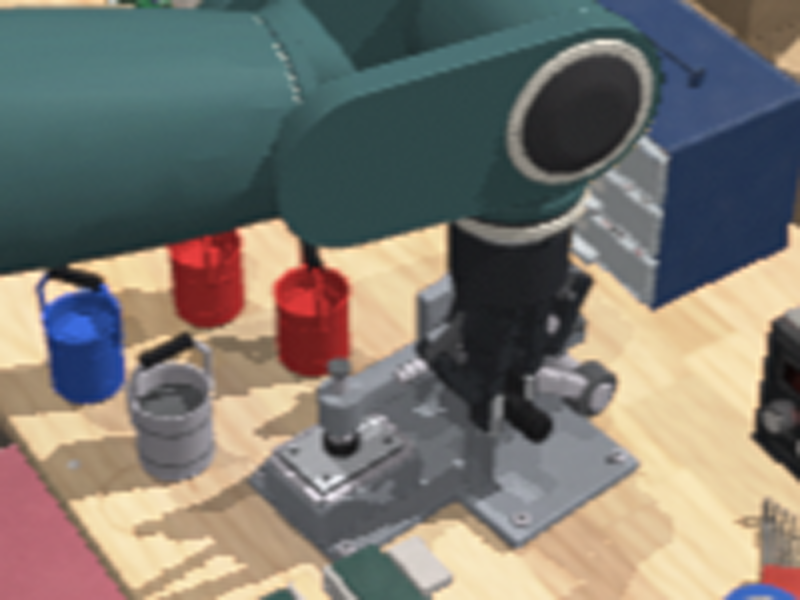

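The foot is down on the plate (crop px (342,440)), the can is upright at (172,425), and the gripper holds the bar. Now I'll press firmly against the stop.

```bash
python3 - <<'E'
from h import *
p=np.load("p.npy")
L=lambda a:PW(p,[80+170*np.cos(1.223+a),-118,100+170*np.sin(1.223+a)])[0]
command_gripper(0,70)
for a in(1.262,1.274,1.286,1.298,1.31,1.322,1.334):
    move_linear(L(a),speed=.05); sleep(.15); f=current_force(); print(a,f.round(1),(current_eef_pos()-L(a)).round(4))
    if f[0]>38: break
sleep(.3); print(current_force().round(1),current_grip_force(),round(current_grip_width(),3),current_clock())
w=read_camera("wrist");cv2.imwrite("pics/w8.png",w["color"])
E
```

```text
1.262 [20.3 -0.9  9.8] [0.0029 0.     0.0021]
1.274 [26.7  1.3 16.7] [0.0038 0.0001 0.0033]
1.286 [31.1  2.4 22.6] [0.0047 0.0002 0.0045]
1.298 [36.7  3.9 30.5] [0.0056 0.0003 0.0058]
1.31 [42.3  4.8 38.1] [0.0065 0.0004 0.0071]
[41.6  5.1 38. ] 72.06147909164429 0.215 29.1333
```

View pics/w8.png

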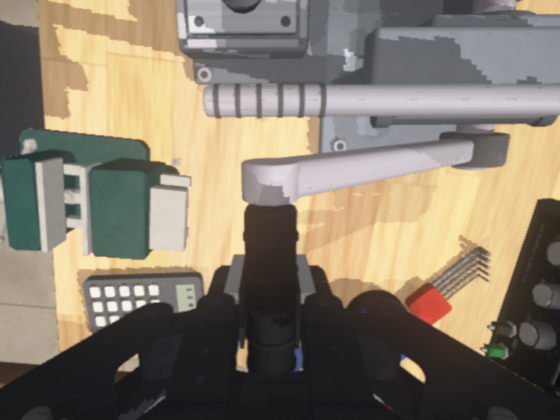

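The fingers hold the black bar at px (270,250). The force rises while the tool stands still, so the lever is on its stop. The catch rod is up at (260,100) and the foot is on the plate at the top of the picture.

```bash
python3 -c "
from rig import *
print(job_done())"
```

```text
the job is handed in; nothing more can be done
None
```

The job is handed in: the can stands upright on the desk at the press's front-left, the catch is flipped up, and the gripper is still holding the lever against its stop with the foot on the plate. `job_done()` returned no verdict, so I don't know how it was judged.

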